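# Clip the well comb into the gel tank

## Robot

A 7-joint arm with a two-finger parallel gripper is mounted at the origin on the work surface. World frame = base frame: x ahead of the robot, y to its left, z up, the work surface at z = 0. Lengths are in m, angles in rad, forces in N, time in s.
With the tool pointing down it reaches from about 0.425 to 0.95 m from the base axis. Payload 16.7 kg.
Tool frame: the origin (TCP) lies at the very end of the fingers, on their centre line; the grasp point (between the pads) lies 19 mm behind it (env.pinch_z is the distance from the TCP to the grasp point, in m); z points along the fingers, y is the line along which they close (so a half turn about z gives the same grasp; the last joint's range is limited). The gripper opens to 94 mm and grips with 3 to 60 N. Pads are 16 mm wide; open, the fingers measure 119 mm over their backs; the gripper's body (75 mm by 177 mm) begins 78 mm behind the grasp point.
Start: joints at [-1.369, 0.426, 0.074, 1.606, -0.034, 1.111, -0.067], TCP at [0.233, 0.634, 0.205] pointing down, gripper open.
Joint ranges: [-2.85, 2.85], [-0.5, 2.14], [-1.23, 1.37], [0.21, 2.46], [-1.02, 4.16], [0.16, 2.05], [-2.73, 2.73]. Speed limits (rad/s): [1.89, 1.89, 2.39, 2.39, 3.01, 3.01, 3.01].

## Interface

Orientations are given as a rotation vector (axis times angle).
In Python, from rig import monitor, vision, order, env gives the robot as it stands.
- The arm moves only by the tool step_arm, never from a script. Its argument "targets" is a list of rows, each a list of 3 entries, a list of its own where there are three numbers: the turn, a rotation vector about the tool's x, y, z in degrees, then the shift along the tool's x, y, z in mm, then the closure, from 0 (fully open) to 1 (shut). A call has 1 to 20 rows; each row is the pose to reach, as a shift and turn from the pose commanded when the call began, along the tool's axes at that moment; what a row does not reach only later rows make up. A row lasts 1/10 s, in which the tool goes at most 50 mm and 8.59 degrees, less where a joint would pass 70% of its speed; a pose out of reach is approached as far as the arm can. A call with a gripper value outside its range is refused whole. The fingers move at their own pace and stop on an object; the grip force is fixed at half the most. Time passes only in rows, so rows that repeat a pose let the fingers close. It gives the time, the measured TCP pose, the force, the opening and the grip force at its end, in the units of the state.
- monitor.observe(): the state, without advancing time (a new reading comes with each control period).
- vision.grab_frame(name): name is "scene" or "top" or "wrist"; returns a dict with "img" (400x640x3 uint8, red, green, blue), "range_z" (400x640 float32, m along the optical axis (not along the pixel's ray), 0 where there is no reading), "K" (3x3 intrinsics, pixels), "extrinsics" (4x4, takes a point from world to camera coordinates). Camera axes: x right, y down, z forward; pixel columns grow to the right and rows downward; lengths in m; the calibration is good to about 2 mm. The wrist camera is an equidistant fisheye: a pixel r from the principal point sees the ray r / f radians off the axis. A picture is of the moment at which its call begins.
- order.finish_job(): hands the job in; it is judged then, once.
The state is a dict: "time": time; "qpos": joint angles; "dq": joint speeds; "tau": joint torques, N m; "ee_pos": TCP position; "eef_rot": TCP orientation; "force": force on the tool from outside, world axes, zero at the start; "ft_torque": the same for the moment, N m; "finger_gap": opening from 0.0 (shut) to 1.0 (fully open); "grip_force": force on a finger pad.
Only numpy, scipy, OpenCV 4.12 (cv2) and the standard library are available. Lean on these libraries where they do the work, as an engineer would, in place of code of your own. Each camera call takes 0.05 s, during which the arm holds its last target. There are 200 camera calls.

## Task

Take the white comb out of its stand, set it teeth down in the guides across the middle of the gel tank, and press it down until it has snapped past the sprung catches and stays down, level, by itself. The tank is thin acrylic: press gently, feel for the snap and stop soon after it, and leave the tip box, dish and marker where they are.

Things in the scene. Friction and masses are not known exactly. Their poses are not given: they have to be found in the camera images.
- comb: Loose white plastic comb, about 60 g, same either way round. Bar 12 (x) x 100 (y) x 22 (z) mm; each end has a round lug of 5 mm radius at its foot (to 58 mm from the middle) and an ear at its top (to 59 mm); nine teeth hang 16 mm below the bar, within 39 mm of its middle. Origin: centre of the bar's underside; y along the bar, z up.
- comb_top (a point): Centre of the flat top of the comb's grip, a block 12 (x) x 36 (y) x 16 (z) mm on the middle of the bar; 38 mm above the comb's origin. Hold the comb by it, and press here.
- stand: White comb stand fixed on the bench, 60 (x) x 140 (y) x 30 (z) mm, origin under its centre, z up. The comb rests loosely in it with its bar along the stand's y and its origin 22 mm above the stand's; side lips reach 8 mm up the bar, end lips 8 mm. Lift the comb straight up.
- tank: Open gel tank fixed on the bench, clear acrylic with a blue rim, 200 (x) x 140 (y; 170 over the black catch housings) x 70 (z) mm; origin under its centre, z up. Across its middle (tank x = 0) the comb's bar goes along tank y, centred over the origin, its ends in two grey U-shaped guides that stand at the side walls (|y| 50 to 65 mm).
- guide_mouth (a point): On the tank, 92 mm above its origin, midway between the two guides: top of their straight part. The slot is 14 mm wide in x and 120 mm long in y; lead-ins flare by 5 mm a side up to 10 mm higher. Deep in each guide a rounded white sprung nose reaches from the wall under the comb's end lug; the two catches are linked and give way together.
- lifter_top (a point): On the tank, 73 mm above its origin: the comb's origin when it rests unclipped on a light sprung lifter (1 to 2 N). Pressed 2 to 14 mm down it meets the catches; resistance climbs to 5-12 N, fades as it snaps past them, then a pad (5 N/mm) turns hard after 1 mm. This depth differs from tank to tank, unmeasured. Push under 18 N. Home: origin 12 to 24 mm below here; else it springs up.
- tipbox: Red ribbed tip box with a pale lid, 85 x 122 x 63 mm, loose on the bench; leave alone. Origin under its centre.
- dish: Open white plastic dish, 55 x 95 x 28 mm, loose on the bench; leave alone. Origin under its centre.
- marker: Grey marker pen with black cap, 110 x 12 x 12 mm, lying along its y on the bench; leave alone. Origin under its middle.
Mind the look-alikes: they are no part of the job. Several things have the shape of the tank; the one meant has the colours described above.

How it is judged:
By the outcome, as a careful person would: the job done as asked, in the order asked, and still so for the second after the job is handed in, with the robot touching nothing.
It also fails if it takes over 67 s, if anything falls off the work surface, if the arm or the gripper's body presses on something with over 40 N, if the wrist force passes 120 N, or if a joint passes its speed limit or range.

## Working session

There is one attempt and no reset: what is moved stays moved. The work goes in short steps, Python scripts to look and compute and a tool call to move; the robot and the scene stay as the last step left them, time stands still between calls to the robot, and variables do not carry over. Pictures are saved under pics/ and viewed, at most 10 in all, crops included, and the job is handed in when it is done.

Besides the shell and the picture viewer there is one more tool, called after "Call:" as name([rows], argument=value, ...), one row to a line, values as JSON. step_arm: Moves the arm, as the interface text tells. Its arguments: {"type":"object","properties":{"targets":{"type":"array","items":{"type":"array"}}},"required":["targets"]}

```bash
ls; mkdir -p pics
python3 - <<'E'
from rig import monitor, vision, env
import cv2,numpy as np
s=monitor.observe();print(s['ee_pos'],s['eef_rot'],s['force'],s['time'],env.pinch_z)
for n in ['scene','top']:
    f=vision.grab_frame(n);np.savez(n+'.npz',**f);cv2.imwrite(f'pics/{n}1.png',f['img'][...,::-1]);print(f['K'],f['extrinsics'])
E
```

```text
pics
[0.23249693 0.6332289  0.20476113] [-5.49805317e-01 -3.09300788e+00  2.04295853e-03] [ 0.82909524 -0.38384822 -0.71740521] 0.0 0.0188
[[453.83955819   0.         314.44294421]
 [  0.         453.83955819 197.39613204]
 [  0.           0.           1.        ]] [[-0.34056428  0.94014599 -0.01189486  0.10190196]
 [ 0.79430431  0.28091837 -0.53867015 -0.37701307]
 [-0.50308709 -0.19289995 -0.84243278  1.47856585]
 [ 0.          0.          0.          1.        ]]
[[520.56682764   0.         311.41913485]
 [  0.         520.56682764 199.50148529]
 [  0.           0.           1.        ]] [[ 0.01385355 -0.99986048 -0.00933262  0.09112808]
 [-0.98142945 -0.01181111 -0.19145947  0.50410678]
 [ 0.19132253  0.0118117  -0.98145615  1.75984833]
 [ 0.          0.          0.          1.        ]]
```

View pics/scene1.png

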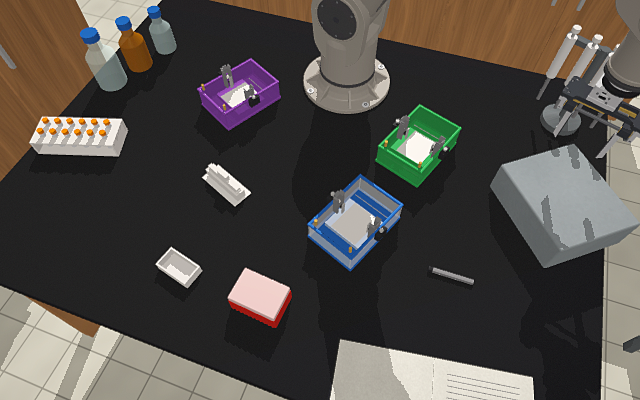

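View pics/top1.png

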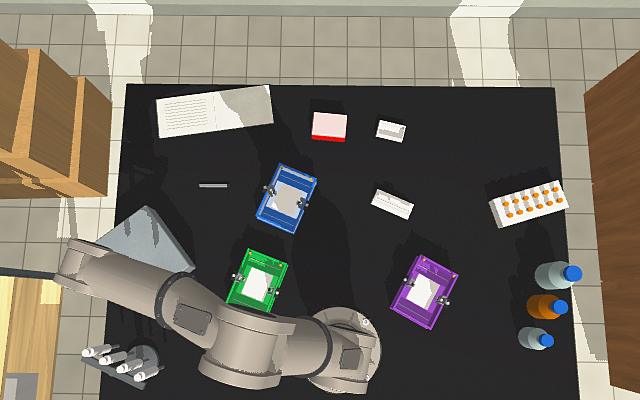

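The scene view shows the blue-rimmed tank at about (355,222) and the stand with comb at (227,185). In the top view they are at (287,198) and (392,203). The green and purple tanks are decoys. Next I turn both into world points.

```bash
cat > h.py <<'E'
import numpy as np, cv2
def cloud(f):
    z=f['range_z'];K=f['K'];E=f['extrinsics'];v,u=np.indices(z.shape)
    c=np.stack([(u-K[0,2])/K[0,0]*z,(v-K[1,2])/K[1,1]*z,z],-1)
    w=(c-E[:3,3])@E[:3,:3]; w[z==0]=np.nan; return w
def rect(p):
    (c,s,a)=cv2.minAreaRect((p[:,:2]*1000).astype(np.float32)); return np.round(c,1),np.round(s,1),round(a,1)
E
python3 - <<'E'
from h import *
for n,bx,bt in [('scene',(195,155,260,215),(300,170,410,275)),('top',(365,180,420,225),(250,155,325,240))]:
    f=dict(np.load(n+'.npz'));w=cloud(f);im=f['img'].astype(int)
    hsv=cv2.cvtColor(f['img'],cv2.COLOR_RGB2HSV)
    def sub(b,m): 
        mm=np.zeros(m.shape,bool);mm[b[1]:b[3],b[0]:b[2]]=1;return w[mm&m&np.isfinite(w[...,2])]
    p=sub(bx,im.min(2)>90); print(n,'stand',len(p),rect(p[p[:,2]>.008]))
    print(np.histogram(p[:,2],np.arange(0,.08,.004)))
    for lo,hi in [(.02,.034),(.036,.05),(.053,.07)]:
        q=p[(p[:,2]>lo)&(p[:,2]<hi)]; 
        if len(q)>3: print(lo,len(q),q[:,2].mean(),np.median(q,0),rect(q))
    p=sub(bt,(hsv[...,0]>95)&(hsv[...,0]<125)&(hsv[...,1]>120))
    q=p[(p[:,2]>.06)&(p[:,2]<.08)];print('tank rim',len(q),q[:,2].mean(),rect(q))
    p=sub(bt,(hsv[...,1]<60)&(w[...,2]>.085)); print('guides',len(p),p[:,2].max(),rect(p))
    k=cv2.kmeans(p.astype(np.float32)[:,:2].copy(),2,None,(3,50,1e-6),5,0);print(k[2],k[2].mean(0),[rect(p[k[1][:,0]==i]) for i in (0,1)])
E
```

```text
scene stand 988 (array([ 502.5, -186.9]), array([137.7,  58. ]), 65.9)
(array([160, 232,  39,  27,  26,  26,  57, 132,  41,  19,  58,  68,  12,
         8,  29,  31,   2,   0,   0]), array([0.   , 0.004, 0.008, 0.012, 0.016, 0.02 , 0.024, 0.028, 0.032,
       0.036, 0.04 , 0.044, 0.048, 0.052, 0.056, 0.06 , 0.064, 0.068,
       0.072, 0.076]))
0.02 248 0.02876495548717165 [ 0.51052424 -0.17824236  0.02920214] (array([ 500.1, -188. ]), array([131.9,  29.8]), 67.0)
0.036 154 0.0437440537406741 [ 0.50763407 -0.17305507  0.04401491] (array([ 499.7, -189.7]), array([122.5,  13.1]), 66.5)
0.053 68 0.059620962041824564 [ 0.50094235 -0.18762368  0.05986248] (array([ 500.5, -187.5]), array([39.2, 13.9]), 65.4)
tank rim 715 0.07080064751401548 (array([509.7, 190.4]), array([159.1, 207.7]), 67.2)
guides 174 0.10443366517801528 (array([508.7, 186.5]), array([164.1,  28.8]), 67.7)
[[0.53226316 0.24255866]
 [0.48522744 0.1306242 ]] [0.5087453  0.18659143] [(array([533.8, 247. ]), array([33. , 28.2]), 68.9), (array([483.6, 125.4]), array([32. , 28.9]), 67.4)]
top stand 666 (array([ 497.8, -187.2]),
[... 319 characters left out ...]
56009916706578 [ 0.49354422 -0.18752974  0.02929582] (array([ 499.7, -188.6]), array([129.4,  31. ]), 65.4)
0.036 110 0.042471719990566564 [ 0.49828119 -0.17416111  0.04283735] (array([ 497.1, -187. ]), array([126.6,  25.6]), 65.0)
0.053 36 0.06032852725758491 [ 0.49971417 -0.18890034  0.06028138] (array([ 499.9, -188. ]), array([35.4, 13.5]), 68.7)
tank rim 411 0.07117112551800597 (array([507.8, 183.8]), array([147.4, 207.3]), 67.6)
guides 83 0.10960856169980382 (array([508.7, 184.5]), array([167.1,  28.8]), 67.5)
[[0.5326873  0.24243173]
 [0.48538673 0.12728824]] [0.509037   0.18485999] [(array([530.2, 244.1]), array([32.9, 27.4]), 88.6), (array([484.2, 124. ]), array([33.8, 27.7]), 73.3)]
```

The two views agree:

| Item | x, y (mm) | Direction | Height |
|---|---|---|---|
| Comb grip | (500, -188) | bar 66.5° | top 60 mm, matches the text |
| Tank | (509, 185.5) | y axis about 67.6° | rim 71 mm |

I'll move above the tank first, then over the comb.

```bash
cat >> h.py <<'E'
from scipy.spatial.transform import Rotation as R
def goto(s,x,y,z,az):
    """tool shift (mm) and turn (deg) to TCP x,y,z mm, pointing down, tool y at azimuth az deg"""
    r=R.from_rotvec(s['eef_rot']); a=np.radians(az)
    yt=np.array([np.cos(a),np.sin(a),0]);zt=np.array([0,0,-1.]);T=R.from_matrix(np.c_[np.cross(yt,zt),yt,zt])
    print('turn',(r.inv()*T).as_rotvec(degrees=True).round(2),'shift',r.inv().apply(np.array([x,y,z])-s['ee_pos']*1000).round(1))
def st(s):
    m=R.from_rotvec(s['eef_rot']).as_matrix();print('t',s['time'],'tcp',(s['ee_pos']*1000).round(1),'yaz',np.degrees(np.arctan2(m[1,1],m[0,1])).round(2),'z',m[:,2].round(4),'F',np.round(s['force'],2),'gap',s['finger_gap'],s['grip_force'],'q',np.round(s['qpos'],2))
E
python3 - <<'E'
from h import *;from rig import monitor
s=monitor.observe();st(s)
goto(s,500,200,260,20);goto(s,500,-188,200,-23.5)
E
```

```text
t 0.1 tcp [232.5 633.3 204.9] yaz 69.84 z [-3.e-04 -1.e-03 -1.e+00] F [0.02 0.12 0.62] gap 0.9952181083703746 0.0 q [-1.37  0.43  0.07  1.61 -0.03  1.11 -0.07]
turn [-6.000e-02  3.000e-02  4.984e+01] shift [-400.4 -314.6  -54.8]
turn [-5.000e-02  5.000e-02  9.334e+01] shift [-534.1 -678.8    5.6]
```

Call:
step_arm([
  [[0,0,50],[-400,-315,-55],0],
  [[0,0,50],[-400,-315,-55],0],
  [[0,0,50],[-400,-315,-55],0],
  [[0,0,50],[-400,-315,-55],0],
  [[0,0,50],[-400,-315,-55],0],
  [[0,0,50],[-400,-315,-55],0],
  [[0,0,50],[-400,-315,-55],0],
  [[0,0,50],[-400,-315,-55],0],
  [[0,0,50],[-400,-315,-55],0],
  [[0,0,50],[-400,-315,-55],0],
  [[0,0,50],[-400,-315,-55],0],
  [[0,0,50],[-400,-315,-55],0],
  [[0,0,50],[-400,-315,-55],0],
  [[0,0,50],[-400,-315,-55],0],
])

```text
time: 1.5
ee_pos: [0.4987, 0.2016, 0.2601]
eef_rot: [-1.802, -2.573, 0.001]
force: [0.2, -0.3, -0.1]
finger_gap: 1.004
grip_force: 0.0
```

Run:
```python
from h import *;from rig import monitor,vision
s=monitor.observe();st(s)
f=vision.grab_frame('wrist');np.savez('w1.npz',**f);cv2.imwrite('pics/w1.png',f['img'][...,::-1]);print(f['K'],f['extrinsics'])
goto(s,500,-188,180,-23.5)
```

```text
t 1.5 tcp [498.7 201.6 260.1] yaz 19.97 z [-7.e-04 -1.e-04 -1.e+00] F [ 0.22 -0.32 -0.07] gap 1.0040442546596444 0.0 q [-0.92  0.16  0.48  1.87 -0.08  1.13 -0.07]
[[309.70691629   0.         323.12301258]
 [  0.         309.70691629 202.08131711]
 [  0.           0.           1.        ]] [[ 0.93990127  0.34144211 -0.00169871 -0.53799584]
 [ 0.33280971 -0.91500395  0.22804707 -0.01743729]
 [ 0.07631054 -0.21490708 -0.97364863  0.44847753]
 [ 0.          0.          0.          1.        ]]
turn [-4.000e-02  1.000e-02  4.347e+01] shift [-366.6 -131.7   80.2]
```

View pics/w1.png

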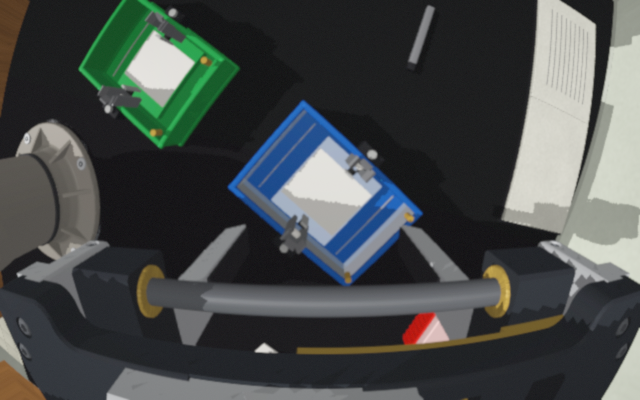

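The wrist view shows the blue tank with its guides at (295,233) and (362,165). I go to the comb next and measure both from the wrist pictures.

Call:
step_arm([
  [[0,0,43.5],[-367,-132,80],0.3],
  [[0,0,43.5],[-367,-132,80],0.3],
  [[0,0,43.5],[-367,-132,80],0.3],
  [[0,0,43.5],[-367,-132,80],0.3],
  [[0,0,43.5],[-367,-132,80],0.3],
  [[0,0,43.5],[-367,-132,80],0.3],
  [[0,0,43.5],[-367,-132,80],0.3],
  [[0,0,43.5],[-367,-132,80],0.3],
  [[0,0,43.5],[-367,-132,80],0.3],
  [[0,0,43.5],[-367,-132,80],0.3],
  [[0,0,43.5],[-367,-132,80],0.3],
  [[0,0,43.5],[-367,-132,80],0.3],
  [[0,0,43.5],[-367,-132,80],0.3],
  [[0,0,43.5],[-367,-132,80],0.3],
])

```text
time: 2.95
ee_pos: [0.5002, -0.1891, 0.1807]
eef_rot: [-2.628, -1.721, -0.001]
force: [0.0, 0.6, -0.1]
finger_gap: 0.7
grip_force: 0.0
```

```bash
cat >> h.py <<'E'
def fcloud(f):
    z=f['range_z'];K=f['K'];E=f['extrinsics'];v,u=np.indices(z.shape)
    x=(u-K[0,2])/K[0,0];y=(v-K[1,2])/K[1,1];t=np.hypot(x,y)+1e-9;k=np.tan(t)/t
    c=np.stack([x*k*z,y*k*z,z],-1);w=(c-E[:3,3])@E[:3,:3];w[z==0]=np.nan;return w
E
python3 - <<'E'
from h import *;from rig import monitor,vision
s=monitor.observe();st(s)
f=vision.grab_frame('wrist');np.savez('w2.npz',**f);cv2.imwrite('pics/w2.png',f['img'][...,::-1])
w=fcloud(f);near=np.hypot(w[...,0]-.5,w[...,1]+.188)<.09
for lo,hi in [(.024,.034),(.038,.049),(.055,.066)]:
    q=w[near&(w[...,2]>lo)&(w[...,2]<hi)]
    if len(q)>3: print(lo,len(q),np.median(q,0),rect(q))
f=dict(np.load('w1.npz'));w=fcloud(f);hsv=cv2.cvtColor(f['img'],cv2.COLOR_RGB2HSV)
near=np.hypot(w[...,0]-.509,w[...,1]-.1855)<.15
p=w[near&(hsv[...,0]>95)&(hsv[...,0]<125)&(hsv[...,1]>120)&(w[...,2]>.06)&(w[...,2]<.08)];print('rim',len(p),p[:,2].mean(),rect(p))
p=w[near&(w[...,2]>.09)&(w[...,2]<.13)];print('guides',len(p),p[:,2].max(),rect(p))
k=cv2.kmeans(p.astype(np.float32)[:,:2].copy(),2,None,(3,50,1e-6),5,0);print(k[2],[rect(p[k[1][:,0]==i]) for i in (0,1)])
E
```

```text
t 2.95 tcp [ 500.2 -189.1  180.7] yaz -23.57 z [ 4.e-04  3.e-04 -1.e+00] F [ 0.04  0.61 -0.12] gap 0.6998399956518341 0.0 q [-0.41  0.28  0.78  1.98 -0.24  0.97  0.08]
0.024 1348 [ 0.50081268 -0.18488758  0.03036842] (array([ 500.3, -188.3]), array([129.2,  28.3]), 66.4)
0.038 809 [ 0.50687309 -0.16964888  0.04440605] (array([ 499.9, -188.5]), array([117.7,  11.9]), 66.6)
0.055 480 [ 0.50105915 -0.18765355  0.06035592] (array([ 500.8, -188.3]), array([36.4, 12.1]), 66.4)
rim 2866 0.07098152140790893 (array([508.2, 185.7]), array([145.6, 205.9]), 67.5)
guides 565 0.10347433487050571 (array([508.8, 185.7]), array([135.5,  30.5]), 67.6)
[[0.53257686 0.24070755]
 [0.48693234 0.13184051]] [(array([531.4, 240.4]), array([17.4, 30.4]), 68.6), (array([486.2, 132.2]), array([19.3, 29.2]), 68.5)]
```

View pics/w2.png

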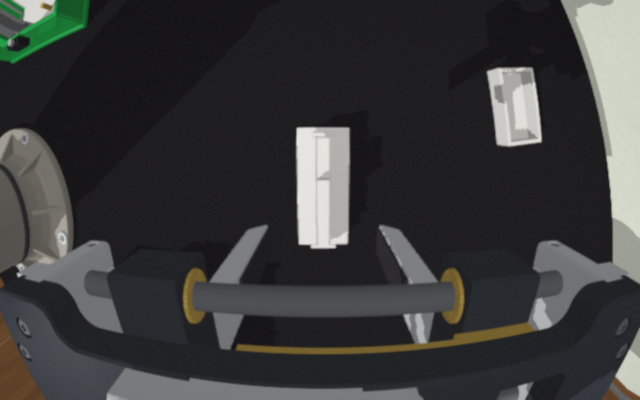

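The wrist view shows the comb upright in its stand at (325,187), and all the measurements agree. I descend, close and lift.

Call:
step_arm([
  [[0,0,0],[0.8,0,40],0.5],
  [[0,0,0],[0.8,0,80],0.5],
  [[0,0,0],[0.8,0,110],0.5],
  [[0,0,0],[0.8,0,130],0.5],
  [[0,0,0],[0.8,0,144],0.5],
  [[0,0,0],[0.8,0,144],0.5],
  [[0,0,0],[0.8,0,144],0.5],
  [[0,0,0],[0.8,0,144],1],
  [[0,0,0],[0.8,0,144],1],
  [[0,0,0],[0.8,0,144],1],
  [[0,0,0],[0.8,0,144],1],
  [[0,0,0],[0.8,0,144],1],
  [[0,0,0],[0.8,0,144],1],
  [[0,0,0],[0.8,0,144],1],
  [[0,0,0],[0.8,0,144],1],
  [[0,0,0],[0.8,0,144],1],
])

```text
time: 4.6
ee_pos: [0.5003, -0.1892, 0.0366]
eef_rot: [-2.63, -1.719, -0.0]
force: [-1.5, 1.0, 4.7]
finger_gap: 0.126
grip_force: 30.0
```

Run:
```python
from h import *;from rig import monitor
s=monitor.observe();st(s)
goto(s,500.3,-188.3,200,-23.5)
goto(s,508.6,185.7,200,-22.4)
```

```text
t 4.6 tcp [ 500.3 -189.2   36.6] yaz -23.66 z [ 0.e+00  1.e-04 -1.e+00] F [-1.47  0.96  4.73] gap 0.12578383772569413 30.001184195280075 q [-0.26  0.5   0.63  2.08 -0.45  0.69  0.26]
turn [-0.   -0.01 -0.16] shift [   0.8   -0.3 -163.4]
turn [-0.   -0.01 -1.26] shift [ 346.7 -142.8 -163.4]
```

Call:
step_arm([
  [[0,0,0],[0,0,-20],1],
  [[0,0,0],[0,0,-50],1],
  [[0,0,0],[0,0,-90],1],
  [[0,0,0],[0,0,-130],1],
  [[0,0,0],[0,0,-165],1],
  [[0,0,-1.2],[40,-16,-165],1],
  [[0,0,-1.2],[80,-33,-165],1],
  [[0,0,-1.2],[120,-50,-165],1],
  [[0,0,-1.2],[160,-66,-165],1],
  [[0,0,-1.2],[200,-83,-165],1],
  [[0,0,-1.2],[240,-100,-165],1],
  [[0,0,-1.2],[280,-116,-165],1],
  [[0,0,-1.2],[310,-130,-165],1],
  [[0,0,-1.2],[335,-139,-165],1],
  [[0,0,-1.2],[345,-143,-165],1],
  [[0,0,-1.2],[346,-143,-165],1],
  [[0,0,-1.2],[346,-143,-165],1],
  [[0,0,-1.2],[346,-143,-165],1],
])

```text
time: 6.4
ee_pos: [0.5083, 0.1834, 0.2015]
eef_rot: [2.613, 1.744, -0.0]
force: [-0.8, -0.1, -1.4]
finger_gap: 0.124
grip_force: 30.0
```

Run:
```python
from h import *;from rig import monitor,vision
s=monitor.observe();st(s)
f=vision.grab_frame('wrist');cv2.imwrite('pics/w3.png',f['img'][...,::-1])
w=fcloud(f);near=np.hypot(w[...,0]-.509,w[...,1]-.1855)<.09
f2=vision.grab_frame('scene');w2=cloud(f2);n2=np.hypot(w2[...,0]-.509,w2[...,1]-.1855)<.075
cv2.imwrite('pics/s3.png',cv2.resize(f2['img'][100:290,250:480,::-1],None,fx=3,fy=3))
for nm,W,N,im in (('wrist',w,near,f['img']),('scene',w2,n2,f2['img'])):
    q=W[N&(W[...,2]>.15)&(W[...,2]<.212)&(im.min(2)>120)]
    print(nm,len(q),rect(q) if len(q)>3 else '',np.histogram(q[:,2],np.arange(.15,.216,.006))[0])
    m=R.from_rotvec(s['eef_rot']);l=m.inv().apply(q-s['ee_pos'])*1000
    print(l.min(0),l.max(0),np.percentile(l,[2,98],axis=0))
```

```text
t 6.4 tcp [508.3 183.4 201.5] yaz -22.58 z [-1.e-04 -2.e-04 -1.e+00] F [-0.82 -0.1  -1.36] gap 0.12421120308935998 29.999757707118988 q [-0.99  0.24  0.62  1.94 -0.16  1.01 -0.69]
wrist 1899 (array([510.5, 183.6]), array([118. ,  34.5]), 77.4) [   0    0    0    0    0    0    0    0   17 1603]
[-58.95775999 -17.0639258  -10.48784348] [59.7482968  17.82955174 -1.45940049] [[-56.46327784  -9.78969764  -9.31736365]
 [ 59.32874239  10.61213632  -3.8663376 ]]
scene 240 (array([513.7, 204.3]), array([74.7, 32.5]), 79.5) [ 0  0  0 10 16  2 26 34 29 94]
[-15.98714965 -17.10443792 -10.46653855] [59.26422312 17.44633298 31.29426648] [[-7.91333457 -5.72587628 -9.98885571]
 [58.13755717  7.50208848 28.54550978]]
```

View pics/s3.png

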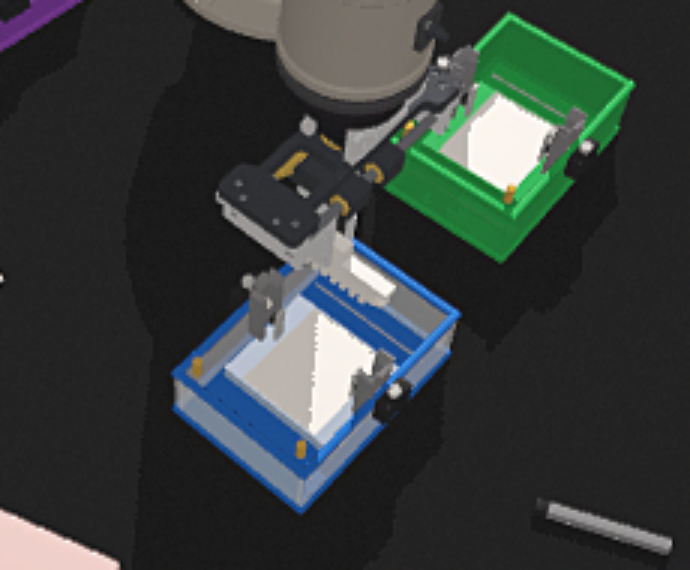

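View pics/w3.png

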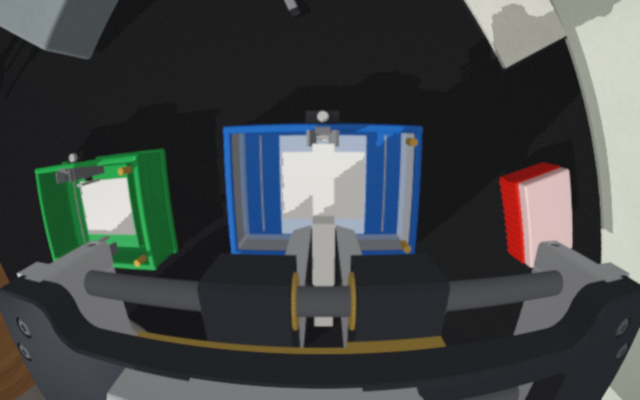

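The comb is held above the tank, teeth down. It lines up with the far guide in the wrist view at (322,135). I check the tilt and offset of the comb in the hand, then work out the shift.

Run:
```python
from h import *;from rig import monitor,vision
s=monitor.observe();st(s)
f=vision.grab_frame('wrist');w=fcloud(f);m=R.from_rotvec(s['eef_rot'])
l=m.inv().apply(w.reshape(-1,3)-s['ee_pos'])*1000; l=l[(np.abs(l[:,1])<8)&(np.abs(l[:,0])<63)&(f['img'].min(2).ravel()>100)]
b=l[(l[:,2]>-13)&(l[:,2]<0)&(np.abs(l[:,0])>20)]
print(len(b),np.percentile(b,[1,50,99],axis=0))
for lo,hi in ((-60,-45),(-45,-30),(-30,-20),(20,30),(30,45),(45,60)):
    q=b[(b[:,0]>lo)&(b[:,0]<hi)]
    if len(q)>5: print(lo,len(q),np.median(q[:,2]),np.percentile(q[:,1],[2,50,98]),q[:,0].min(),q[:,0].max())
goto(s,508.4,185.1,125,-22.4)
# guides from this place, in world
p=w[(np.hypot(w[...,0]-.509,w[...,1]-.1855)<.1)&(w[...,2]>.09)&(w[...,2]<.115)];print('guide',len(p),rect(p))
```

```text
t 6.5 tcp [508.3 183.8 201.6] yaz -22.56 z [ 0.e+00  1.e-04 -1.e+00] F [ 0.63  0.54 -0.4 ] gap 0.12545989538466265 29.999906569719315 q [-0.99  0.24  0.62  1.94 -0.16  1.01 -0.69]
1732 [[-57.51987657  -5.29060222  -9.22507698]
 [ 38.01791677   0.42439931  -7.7478989 ]
 [ 59.66178344   6.59447606  -2.77421615]]
-60 171 -7.710587124101774 [-5.55938877  0.40363047  6.38365866] -59.12668171281264 -50.65270708529483
-30 55 -7.722215204911248 [-5.15535596  0.41106715  5.98073069] -27.60111482789559 -25.323818337526735
20 337 -7.721463085287288 [-5.29567587 -0.14690292  5.57025931] 20.04760105239892 29.965348700471782
30 576 -7.76763558885132 [-5.21577441  0.42483403  6.60853448] 30.037664522976154 44.94759088480437
45 593 -7.750462971178252 [-5.12349491  0.97764026  6.54088855] 45.21952525863065 59.742258221193865
turn [ 0.   -0.   -0.16] shift [ 1.2 -0.4 76.6]
guide 373 (array([531.4, 240.2]), array([16.4, 28.1]), 67.9)
```

Call:
step_arm([
  [[0,0,-0.2],[1.2,-0.5,20],1],
  [[0,0,-0.2],[1.2,-0.5,45],1],
  [[0,0,-0.2],[1.2,-0.5,65],1],
  [[0,0,-0.2],[1.2,-0.5,76],1],
  [[0,0,-0.2],[1.2,-0.5,80],1],
  [[0,0,-0.2],[1.2,-0.5,83],1],
  [[0,0,-0.2],[1.2,-0.5,86],1],
  [[0,0,-0.2],[1.2,-0.5,89],1],
  [[0,0,-0.2],[1.2,-0.5,92],1],
  [[0,0,-0.2],[1.2,-0.5,95],1],
  [[0,0,-0.2],[1.2,-0.5,95],1],
  [[0,0,-0.2],[1.2,-0.5,95],1],
])

```text
time: 7.75
ee_pos: [0.5081, 0.1864, 0.1065]
eef_rot: [2.608, 1.751, -0.0]
force: [-0.5, -0.2, -1.0]
finger_gap: 0.126
grip_force: 30.0
```

Run:
```python
from h import *;from rig import monitor,vision
s=monitor.observe();st(s);print(s['ft_torque'])
f=vision.grab_frame('scene');cv2.imwrite('pics/s4.png',cv2.resize(f['img'][130:290,290:430,::-1],None,fx=3.6,fy=3.6,interpolation=cv2.INTER_CUBIC))
```

```text
t 7.75 tcp [508.1 186.4 106.5] yaz -22.26 z [-1.e-04 -1.e-04 -1.e+00] F [-0.55 -0.23 -1.03] gap 0.12578387848747158 29.999910145998 q [-0.93  0.37  0.57  2.02 -0.27  0.82 -0.6 ]
[-0.09219977  0.13098469 -0.01527473]
```

View pics/s4.png

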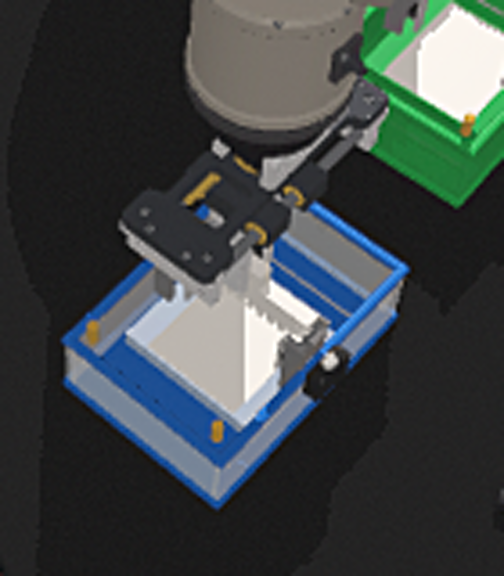

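The comb's end is inside the guide at about (300,345), with no contact force. I re-centre slightly and go down to just above the lifter.

Call:
step_arm([
  [[0,0,-0.1],[-1,0.5,0],1],
  [[0,0,-0.1],[-1,0.5,2],1],
  [[0,0,-0.1],[-1,0.5,4],1],
  [[0,0,-0.1],[-1,0.5,6],1],
  [[0,0,-0.1],[-1,0.5,8],1],
  [[0,0,-0.1],[-1,0.5,10],1],
  [[0,0,-0.1],[-1,0.5,12],1],
  [[0,0,-0.1],[-1,0.5,14],1],
  [[0,0,-0.1],[-1,0.5,16],1],
  [[0,0,-0.1],[-1,0.5,17],1],
  [[0,0,-0.1],[-1,0.5,17],1],
  [[0,0,-0.1],[-1,0.5,17],1],
])

```text
time: 9.0
ee_pos: [0.5082, 0.1853, 0.0895]
eef_rot: [2.607, 1.753, -0.0]
force: [0.1, -0.4, -0.5]
finger_gap: 0.123
grip_force: 30.0
```

```bash
cat > o.py <<'E'
from h import *;from rig import monitor
s=monitor.observe();st(s);print(np.round(s['ft_torque'],2)); goto(s,508.4,185.1,85,-22.4)
E
python3 o.py
```

```text
t 9.0 tcp [508.2 185.3  89.5] yaz -22.16 z [ 0.e+00 -1.e-04 -1.e+00] F [ 0.12 -0.4  -0.51] gap 0.12305540561488923 29.999898076057434 q [-0.92  0.39  0.56  2.04 -0.29  0.79 -0.58]
[-0.05  0.09 -0.02]
turn [0.   0.   0.24] shift [-0.1  0.2  4.5]
```

Call:
step_arm([
  [[0,0,0],[0,0,1],1],
  [[0,0,0],[0,0,2],1],
  [[0,0,0],[0,0,3],1],
  [[0,0,0],[0,0,4],1],
  [[0,0,0],[0,0,4.5],1],
  [[0,0,0],[0,0,4.5],1],
])

```text
time: 9.6
ee_pos: [0.5083, 0.1852, 0.0849]
eef_rot: [2.607, 1.753, 0.0]
force: [1.6, -0.0, 0.4]
finger_gap: 0.127
grip_force: 30.0
```

Call:
step_arm([
  [[0,0,0],[0,0,0.5],1],
  [[0,0,0],[0,0,1],1],
  [[0,0,0],[0,0,1.5],1],
  [[0,0,0],[0,0,1.5],1],
])

```text
time: 10.0
ee_pos: [0.5083, 0.1853, 0.0835]
eef_rot: [2.607, 1.753, 0.0]
force: [0.1, 1.0, 1.4]
finger_gap: 0.123
grip_force: 30.0
```

Call:
step_arm([
  [[0,0,0],[0,0,0.5],1],
  [[0,0,0],[0,0,1],1],
  [[0,0,0],[0,0,1.5],1],
  [[0,0,0],[0,0,1.5],1],
])

```text
time: 10.4
ee_pos: [0.5086, 0.1854, 0.0823]
eef_rot: [2.607, 1.753, 0.001]
force: [0.1, 0.7, 6.4]
finger_gap: 0.125
grip_force: 30.0
```

Call:
step_arm([
  [[0,0,0],[0,0,0.5],1],
  [[0,0,0],[0,0,1],1],
  [[0,0,0],[0,0,1],1],
])

```text
time: 10.7
ee_pos: [0.5086, 0.1855, 0.0813]
eef_rot: [2.607, 1.753, 0.001]
force: [1.3, 0.8, 5.4]
finger_gap: 0.128
grip_force: 30.0
```

Call:
step_arm([
  [[0,0,0],[0,0,0.5],1],
  [[0,0,0],[0,0,1],1],
  [[0,0,0],[0,0,1],1],
])

```text
time: 11.0
ee_pos: [0.5086, 0.1854, 0.0802]
eef_rot: [2.607, 1.753, 0.001]
force: [1.7, 0.3, 3.8]
finger_gap: 0.124
grip_force: 30.0
```

Call:
step_arm([
  [[0,0,0],[0,0,0.5],1],
  [[0,0,0],[0,0,1],1],
  [[0,0,0],[0,0,1],1],
])

```text
time: 11.3
ee_pos: [0.5086, 0.1854, 0.0791]
eef_rot: [2.607, 1.753, 0.001]
force: [2.5, 1.5, 2.3]
finger_gap: 0.126
grip_force: 30.0
```

Call:
step_arm([
  [[0,0,0],[0,0,0.5],1],
  [[0,0,0],[0,0,1],1],
  [[0,0,0],[0,0,1],1],
])

```text
time: 11.6
ee_pos: [0.5085, 0.1854, 0.078]
eef_rot: [2.607, 1.753, 0.001]
force: [2.3, 1.0, 2.5]
finger_gap: 0.125
grip_force: 30.0
```

Call:
step_arm([
  [[0,0,0],[0,0,0.5],1],
  [[0,0,0],[0,0,1],1],
  [[0,0,0],[0,0,1],1],
])

```text
time: 11.9
ee_pos: [0.5082, 0.1854, 0.0769]
eef_rot: [-2.607, -1.753, -0.0]
force: [2.7, 3.3, 1.1]
finger_gap: 0.13
grip_force: 30.0
```

```bash
cat > c.py <<'E'
from h import *;from rig import monitor,vision
import sys
s=monitor.observe();st(s)
f=vision.grab_frame('wrist');w=fcloud(f);m=R.from_rotvec(s['eef_rot'])
k=f['img'].min(2)>100
t=np.radians(67.6);d=w-np.array([.5086,.1857,0]);a=(d[...,0]*np.cos(t)+d[...,1]*np.sin(t))*1000;c=(d[...,0]*np.sin(t)-d[...,1]*np.cos(t))*1000
for lo,hi in ((-50,-40),(-40,-20),(-14,14),(20,30),(30,40),(40,50)):
    z=w[k&(abs(c)<5)&(a>lo)&(a<hi)&(w[...,2]>.05)][:,2]*1000
    if len(z)>5: print(lo,len(z),np.percentile(z,[10,50,90]).round(2))
E
python3 c.py
```

```text
t 11.9 tcp [508.2 185.4  76.9] yaz -22.15 z [ 1.e-04  1.e-04 -1.e+00] F [2.67 3.28 1.14] gap 0.12975862484492148 30.000275820493698 q [-0.91  0.41  0.54  2.04 -0.31  0.76 -0.56]
-40 48 [84.   84.81 85.56]
-14 856 [ 99.96 100.7  101.43]
20 314 [83.91 84.74 85.88]
30 300 [83.87 84.71 85.51]
40 301 [83.94 84.85 85.66]
```

Call:
step_arm([
  [[0,0,0],[0.4,0,0.5],1],
  [[0,0,0],[0.4,0,1],1],
  [[0,0,0],[0.4,0,1],1],
])

```text
time: 12.25
ee_pos: [0.5082, 0.1856, 0.0758]
eef_rot: [2.607, 1.753, -0.001]
force: [2.1, 2.1, 0.5]
finger_gap: 0.127
grip_force: 30.0
```

Call:
step_arm([
  [[0,0,0],[0,0,0.5],1],
  [[0,0,0],[0,0,1],1],
  [[0,0,0],[0,0,1],1],
])

```text
time: 12.55
ee_pos: [0.5082, 0.1856, 0.0748]
eef_rot: [2.607, 1.753, -0.001]
force: [1.7, 2.0, -1.1]
finger_gap: 0.124
grip_force: 30.0
```

Call:
step_arm([
  [[0,0,0],[0,0,0.5],1],
  [[0,0,0],[0,0,0.5],1],
])

```text
time: 12.75
ee_pos: [0.5082, 0.1856, 0.0743]
eef_rot: [2.607, 1.753, -0.001]
force: [1.5, 1.6, -2.2]
finger_gap: 0.123
grip_force: 30.0
```

Call:
step_arm([
  [[0,0,0],[0,0,0.5],1],
  [[0,0,0],[0,0,0.5],1],
])

```text
time: 12.95
ee_pos: [0.5082, 0.1856, 0.0738]
eef_rot: [-2.607, -1.753, 0.0]
force: [1.5, 1.9, -1.7]
finger_gap: 0.128
grip_force: 30.0
```

Call:
step_arm([
  [[0,0,0],[0,0,0.5],1],
  [[0,0,0],[0,0,0.5],1],
])

```text
time: 13.15
ee_pos: [0.5082, 0.1856, 0.0734]
eef_rot: [2.607, 1.753, -0.001]
force: [0.1, 2.1, -0.9]
finger_gap: 0.125
grip_force: 30.0
```

Call:
step_arm([
  [[0,0,0],[0,0,0.5],1],
  [[0,0,0],[0,0,0.5],1],
])

```text
time: 13.35
ee_pos: [0.5083, 0.1856, 0.073]
eef_rot: [-2.607, -1.753, 0.0]
force: [0.6, 1.6, 0.6]
finger_gap: 0.125
grip_force: 30.0
```

Call:
step_arm([
  [[0,0,0],[0,0,0.4],1],
  [[0,0,0],[0,0,0.4],1],
])

```text
time: 13.55
ee_pos: [0.5083, 0.1856, 0.0726]
eef_rot: [-2.607, -1.753, 0.0]
force: [-0.7, 1.1, 2.2]
finger_gap: 0.123
grip_force: 30.0
```

```bash
python3 c.py
```

```text
t 13.55 tcp [508.3 185.6  72.6] yaz -22.16 z [-2.e-04 -0.e+00 -1.e+00] F [-0.73  1.05  2.16] gap 0.12316202150589232 30.000405460596085 q [-0.9   0.42  0.54  2.05 -0.31  0.75 -0.56]
-40 48 [79.59 80.22 81.04]
-14 851 [95.6  96.35 97.09]
20 318 [79.6  80.4  81.66]
30 294 [79.59 80.31 81.07]
40 303 [79.44 80.36 81.12]
```

The force climbed to 6.4 N, faded, went negative as it snapped, and is now rising on the pad. The comb is level and hasn't slipped in the grip. I release and retreat.

Call:
step_arm([
  [[0,0,0],[0,0,0],0.7],
  [[0,0,0],[0,0,0],0.7],
  [[0,0,0],[0,0,0],0.6],
  [[0,0,0],[0,0,0],0.6],
  [[0,0,0],[0,0,0],0.6],
  [[0,0,0],[0,0,-10],0.6],
  [[0,0,0],[0,0,-30],0.6],
  [[0,0,0],[0,0,-60],0.6],
  [[0,0,0],[0,0,-100],0.6],
  [[0,0,0],[0,0,-140],0.6],
  [[0,0,0],[0,0,-140],0.6],
  [[0,0,0],[0,0,-140],0.6],
])

```text
time: 14.8
ee_pos: [0.5086, 0.1859, 0.2138]
eef_rot: [-2.606, -1.753, -0.003]
force: [-0.7, 0.1, -0.1]
finger_gap: 0.402
grip_force: 0.0
```

```bash
python3 c.py
python3 - <<'E'
from h import *;from rig import vision
f=vision.grab_frame('wrist');cv2.imwrite('pics/w5.png',f['img'][...,::-1])
E
```

```text
t 14.8 tcp [508.6 185.9 213.8] yaz -22.15 z [ 0.0015  0.0017 -1.    ] F [-0.7   0.05 -0.09] gap 0.40188574861715504 0.0 q [-1.01  0.22  0.63  1.93 -0.15  1.04 -0.7 ]
-50 89 [80.2  81.11 82.08]
-40 163 [80.33 81.11 81.88]
-14 277 [96.24 97.14 98.01]
20 98 [80.31 81.35 82.19]
30 100 [80.22 81.28 82.17]
40 97 [80.39 81.03 82.26]
```

View pics/w5.png

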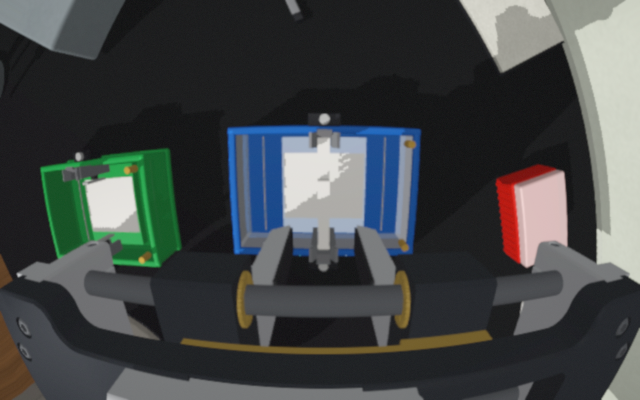

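The comb sits in both guides at (323,135) and (323,245). It is level, with the bar top at 81 mm at both ends, and stays about 14 mm below the lifter height on its own.

```bash
python3 -c "
from rig import order;print(order.finish_job())"
```

```text
the job is handed in; nothing more can be done
None
```

The comb is out of its stand and snapped past the catches in the blue tank; it stays down level by itself after a peak press of about 6–7 N, and the job is handed in at about 15 s.

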